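Clamp up link bars in the weld fixture

TASK

Get the link bars ready for tacking: lay every loose steel bar on the bench flat and square on a rest of its own in the weld fixture, centred on the rest. Only when all are in place, draw the stop pin out of its bore and park it in the slotted bracket at the fixture's side, hanging upright by its collar; then push the red toggle clamp handle all the way down over centre so that its pads hold the bars. Leave the hammer, brush and pliers where they lie.

Things in the scene. Friction and masses are not known exactly. Their poses are not given: they have to be found in the camera images.
- fixture: Weld fixture, fixed: steel base 335 x 250 x 10 mm (x -192..142, y +-125) with 3 rests, clamp, bore block, parking bracket. Origin on the bench below the clamp pivot; +x from the rests to the side where the handle comes down. Clamp cheeks (x -60..30, |y|<27) are 105 high. The raised pressure bar fills x -55..10, |y|<105, up to z 165: keep the gripper's centre at x < -115 when loading.
- rest0 (a point): Centre of the top face of the right-hand rest (fixture x -125, y -85, z 15 mm). Each rest is a steel strip 100 mm along fixture x, 34 mm wide, standing 5 mm above the base plate. A bar lies along it, along fixture x, either way round. Between neighbouring rests stand dowels 14 mm dia, up to z 36, at fixture x -182 and -70, y -42.5 and 42.5.
- rest1 (a point): Centre of the top face of the middle rest (fixture x -125, y 0, z 15 mm).
- rest2 (a point): Centre of the top face of the left-hand rest (fixture x -125, y +85, z 15 mm).
- bar0: Link bar: flat steel bar 120 (its x) x 40 (y) x 16 (z) mm, 0.3 to 0.6 kg, a dark hole mark near each end, both ends alike. Origin at the centre of its underside. Starts flat on the bench. Two or three of the three bars are present; an absent one reads None from the start.
- bar1: Link bar, like bar0.
- bar2: Link bar, like bar0.
- pin: Steel stop pin, 0.17 kg: shank 12 mm dia, 44 long; collar 28 dia, 6 thick; above it a round grip 20 dia, 52 tall. Origin: centre of the collar's underside, z up along the grip. Starts upright, shank down the bore, collar on the block; there its grip blocks the clamp handle from coming down. It draws out straight up.
- bore (a point): Centre of the mouth of the bore (15 mm wide, 45 mm deep) in the top of a 40 x 40 mm block at fixture x +110, y 0; the top lies at z 55 mm, under the path of the handle.
- notch (a point): Where the pin's origin must come: on the top face of the bracket's 8 mm plate (fixture x 85, y -128.5, z 80 mm), on the centre line of an 18 mm wide slot along fixture y, closed end at y -118, open outer end at y -168. The shank hangs in the slot, free below the plate, and the collar rests on top. Bring the shank in from outside along +y, or lower it in from above.
- pivot (a point): Hinge axis of the clamp handle (along fixture y), fixture x 0, y 0, z 90 mm. The handle lies in the plane y = 0 and is 165 mm long from here: first a flat steel shank 16 mm wide, then from 60 to 165 mm a red round grip 24 mm in diameter.
- clamp_handle (a joint): Clamp handle angle, rad. 0: 0.18 past upright towards fixture +x; grows as the handle swings to +x and down; starts at 0 to 0.1; stiff (2 N at the grip), stays where left up to 1.0. Pads meet the bars at about 1.05 and push back by up to some 10 N at the grip; dead centre is 1.3; past it the handle snaps by itself to its stop at 1.42 (nearly level); short of it it springs back a little.
- press_bar: The clamp's pressure arm: 210 mm cross bar with three sprung rubber pads (22 mm dia, one over each rest), linked to the handle: upright when the handle is up; level, pads pressing the middles of the bars, when it is down. Origin at its hinge, fixture x -30, y 0, z 56 mm.
- hammer: Hammer lying on the bench, about 0.3 m long. Not to be disturbed.
- brush: Brush lying on the bench, about 0.2 m long. Not to be disturbed.
- pliers: Locking pliers lying on the bench, 170 x 50 x 16 mm. Not to be disturbed.
There are look-alikes about, which are no part of the job. Leave any blue or brown look-alike of the bar2 alone.

How it is judged:
On the way, in this order (a step that is already met when the one before it is completed fails the run):
1. every bar lies on a rest of its own, with the stop pin still in its bore and the handle up ((distance between bar0 and rest0 below 0.012 m or distance between bar0 and rest1 below 0.012 m or distance between bar0 and rest2 below 0.012 m) and angle between the x axis of each of bar0, bar1, bar2 and the x axis of fixture, either way round below 0.16 rad and (distance between bar1 and rest0 below 0.012 m or distance between bar1 and rest1 below 0.012 m or distance between bar1 and rest2 below 0.012 m) and (distance between bar2 and rest0 below 0.012 m or distance between bar2 and rest1 below 0.012 m or distance between bar2 and rest2 below 0.012 m) and distance between pin and bore below 0.012 m and value of joint clamp_handle below 0.7 rad), for 0.3 s.
2. the pin hangs in the parking slot, handle still up (distance between pin and notch below 0.012 m and angle between pin's own z axis and vertical below 0.15 rad and value of joint clamp_handle below 0.7 rad), for 0.3 s.
3. the handle is down over centre and the pads press every bar (value of joint clamp_handle above 1.33 rad and contact force between each of bar0, bar1, bar2 and press_bar above 2 N), for 0.3 s.
At the end, for the whole second after the job is handed in: Every bar lies still on a rest (within 12 mm of its centre, 0.16 rad of its line), pressed by a pad with over 2 N; the handle is past 1.33 rad; the pin hangs still in the slot (collar within 12 mm of the notch point, upright within 0.15 rad) (all of step 3 and (distance between bar0 and rest0 below 0.012 m or distance between bar0 and rest1 below 0.012 m or distance between bar0 and rest2 below 0.012 m) and angle between the x axis of each of bar0, bar1, bar2 and the x axis of fixture, either way round below 0.16 rad and (distance between bar1 and rest0 below 0.012 m or distance between bar1 and rest1 below 0.012 m or distance between bar1 and rest2 below 0.012 m) and (distance between bar2 and rest0 below 0.012 m or distance between bar2 and rest1 below 0.012 m or distance between bar2 and rest2 below 0.012 m) and distance between pin and notch below 0.012 m and angle between pin's own z axis and vertical below 0.15 rad and linear speed of each of bar0, bar1, bar2, pin below 0.02 m/s); the robot touches nothing.
It fails at once if the hammer is moved more than 30 mm (distance of hammer from where it was at the start of the episode above 0.03 m).
It fails at once if the wire brush is moved more than 30 mm (distance of brush from where it was at the start of the episode above 0.03 m).
It fails at once if the pair of pliers is moved more than 30 mm (distance of pliers from where it was at the start of the episode above 0.03 m).
Of bar0, bar1, bar2 only 2 to 3 are there at a start; the rules pass over those that are not, and their reading is None.
At some moment in a run one of bar0, bar1, bar2 may be knocked a few centimetres aside while the robot is not near it.
It also fails if it takes over 210 s, if anything falls off the work surface, if the arm or the gripper's body presses on something with over 40 N, if the wrist force passes 120 N, or if a joint passes its speed limit or range.

ROBOT

A 7-joint arm with a two-finger parallel gripper is mounted at the origin on the work surface. World frame = base frame: x ahead of the robot, y to its left, z up, the work surface at z = 0. Lengths are in m, angles in rad, forces in N, time in s.
With the tool pointing down it reaches from about 0.4 to 0.85 m from the base axis. Payload 4.5 kg.
Tool frame: the origin (TCP) lies midway between the tips of the shut fingers; the grasp point (between the pads) lies 19 mm behind it; z points along the fingers, y is the line along which they close (so a half turn about z gives the same grasp; the last joint's range is limited). The gripper opens to 88 mm and grips with 3 to 60 N. Pads are 18 mm wide; open, the fingers measure 123 mm over their backs; the gripper's body (75 mm by 187 mm) begins 45 mm behind the grasp point.
Start: joints at [-1.205, 0.689, -0.195, 1.565, 0.157, 0.902, -0.215], TCP at [0.204, 0.591, 0.239] pointing down, gripper open.
Joint ranges: [-3.01, 3.01], [-0.46, 2.08], [-1.47, 1.51], [0.13, 2.56], [-1, 4.14], [0.04, 2.09], [-2.66, 2.66]. Speed limits (rad/s): [2.57, 2.57, 3.14, 3.14, 3.14, 3.14, 3.14].

INTERFACE

Orientations are given as a unit quaternion [x, y, z, w].
In Python, from plant import * gives the robot as it stands.
- The arm moves only by the tool send_rows, never from a script. Its argument "targets" is a list of rows, each a list of 2 entries, a list of its own where there are three numbers: the shift along the tool's x, y, z in units of 0.3 m (1.0 is 0.3 m), then the turn, a rotation vector about the tool's x, y, z in units of pi rad (1.0 is pi rad). A call has 1 to 12 rows; each row is the pose to reach, as a shift and turn from the pose commanded when the call began, along the tool's axes at that moment, turning the shorter way round; what a row does not reach only later rows make up. A row lasts 1/8 s, in which the tool goes at most 62.5 mm and 10.7 degrees, less where a joint would pass 70% of its speed; a pose out of reach is approached as far as the arm can. A call with a number of a shift or a turn outside -1 to 1 is refused whole. A call with a gripper value outside its range is refused whole. "fingers" is the opening, from 0 (shut) to 1 (fully open), set as the call begins (left out, the last holds). The fingers move at their own pace and stop on an object; "newtons" is the grip in N (left out, the last holds). Time passes only in rows, so rows that repeat a pose let the fingers close. It gives the time, the measured TCP pose, the force, the opening and the grip force at its end, in the units of the state.
- get_state(): the state, without advancing time (a new reading comes with each control period).
- snapshot(name): name is "scene" or "top"; returns a dict with "img" (420x560x3 uint8, blue, green, red), "fx", "fy", "cx", "cy" (pixels), "cam_to_world" (4x4, takes a point from camera to world coordinates). Camera axes: x right, y down, z forward; pixel columns grow to the right and rows downward; lengths in m; the calibration is good to about 2 mm. A picture is of the moment at which its call begins. There is no depth.
- finish_job(): hands the job in; it is judged then, once.
The state is a dict: "clock": time; "q": joint angles; "qd": joint speeds; "joint_torque": joint torques, N m; "tool_pos": TCP position; "eef_rot": TCP orientation; "contact_force": force on the tool from outside, world axes, zero at the start; "moment": the same for the moment, N m; "opening": opening from 0.0 (shut) to 1.0 (fully open); "finger_force": force on a finger pad.
Only numpy, scipy, OpenCV 4.12 (cv2) and the standard library are available. Lean on these libraries where they do the work, as an engineer would, in place of code of your own. Each camera call takes 0.05 s, during which the arm holds its last target. There are 200 camera calls.

## Working session

There is one attempt and no reset: what is moved stays moved. The work goes in short steps, Python scripts to look and compute and a tool call to move; the robot and the scene stay as the last step left them, time stands still between calls to the robot, and variables do not carry over. Pictures are saved under pics/ and viewed, at most 14 in all, crops included, and the job is handed in when it is done.

Besides the shell and the picture viewer there is one more tool, called after ">>>" as name([rows], argument=value, ...), one row to a line, values as JSON. send_rows: Moves the arm, as the interface text tells. Its arguments: {"type":"object","properties":{"targets":{"type":"array"},"fingers":{"type":"number"},"newtons":{"type":"number"}},"required":["targets"]}

```bash
mkdir -p pics; ls
python3 - <<'E'
from plant import *
import cv2,numpy as np
print(get_state())
for n in("scene","top"):
    s=snapshot(n); cv2.imwrite(f"pics/{n}0.png",s["img"]); np.save(f"pics/{n}0.npy",s,allow_pickle=True)
    print(n,s["fx"],s["fy"],s["cx"],s["cy"],np.round(s["cam_to_world"],4).tolist())
E
```

```text
pics
{'clock': 0.0, 'q': array([-1.20519239,  0.68999276, -0.1945102 ,  1.56635147,  0.15732187,
        0.90248566, -0.21510897]), 'qd': array([-9.50014088e-04,  7.64259846e-04, -1.68251985e-03,  1.80653086e-03,
       -1.58131725e-05,  4.88482138e-04, -1.22833248e-03]), 'joint_torque': array([ 8.88958566e-04, -5.27573669e+01, -1.26713030e+00, -1.53426307e+01,
       -5.27948211e-02,  6.65924745e-03,  1.85164222e-04]), 'tool_pos': array([0.20344034, 0.590292  , 0.23790248]), 'eef_rot': array([ 1.65099013e-01,  9.86276567e-01, -9.18453159e-04, -7.72882691e-05]), 'contact_force': array([ 0.31810778,  0.6522882 , -0.01194539]), 'moment': array([ 0.05429094, -0.00063366, -0.04048768]), 'finger_force': 0.0, 'opening': 0.9975897326952256}
scene 479.00575417271216 479.00575417271216 288.0372735744575 211.09630451002445 [[0.1132, 0.5606, -0.8203, 1.6514], [0.9935, -0.0513, 0.1021, -0.1395], [0.0152, -0.8265, -0.5627, 0.9104], [0.0, 0.0, 0.0, 1.0]]
top 395.03807950735234 395.03807950735234 282.9245551900461 215.2181997263786 [[-0.0274, -0.9932, 0.1128, 0.3283], [-0.9995, 0.029, 0.012, 0.0189], [-0.0151, -0.1124, -0.9935, 1.2909], [0.0, 0.0, 0.0, 1.0]]
```

View pics/scene0.png

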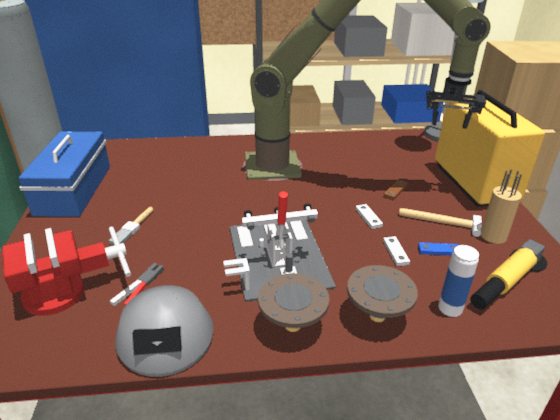

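View pics/top0.png

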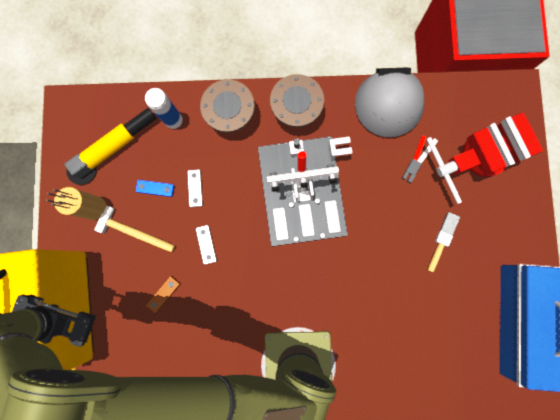

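Run:
```python
import cv2,numpy as np
a=cv2.imread("pics/top0.png");b=cv2.imread("pics/scene0.png")
A=cv2.resize(a[125:265,130:360],None,fx=3.4,fy=3.4,interpolation=cv2.INTER_CUBIC)
B=cv2.resize(b[180:330,215:425],None,fx=3.8,fy=3.8,interpolation=cv2.INTER_CUBIC)
cv2.imwrite("pics/a1.png",A);cv2.imwrite("pics/b1.png",B)
```

```text
(no output)
```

View pics/a1.png

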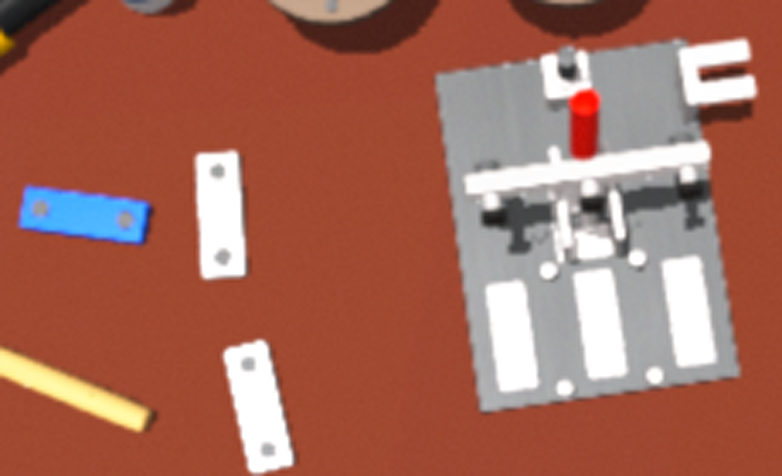

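View pics/b1.png

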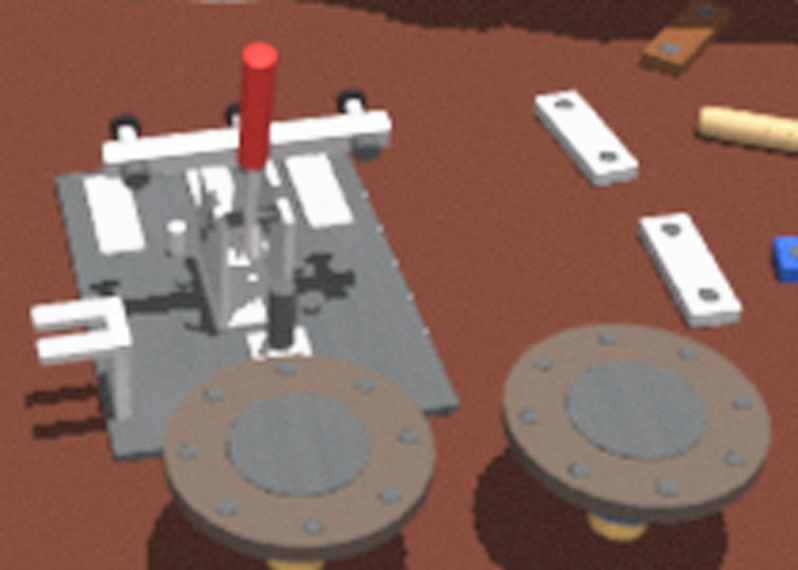

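```bash
cat > h.py <<'E'
import cv2,numpy as np
from plant import *
from scipy.spatial.transform import Rotation as R
def ray(s,uv):
    M=np.array(s["cam_to_world"]);d=M[:3,:3]@np.array([(uv[0]-s["cx"])/s["fx"],(uv[1]-s["cy"])/s["fy"],1]);return M[:3,3],d/np.linalg.norm(d)
def onz(s,uv,z):
    o,d=ray(s,uv);return o+d*(z-o[2])/d[2]
def tri(s1,a,s2,b):
    o1,d1=ray(s1,a);o2,d2=ray(s2,b);t=np.linalg.lstsq(np.c_[d1,-d2],o2-o1,rcond=None)[0]
    p,q=o1+d1*t[0],o2+d2*t[1];return (p+q)/2,np.linalg.norm(p-q)
def comps(m,amin):
    m=m.astype(np.uint8);out=[]
    for c in cv2.findContours(m,cv2.RETR_EXTERNAL,cv2.CHAIN_APPROX_NONE)[0]:
        if cv2.contourArea(c)>=amin: out.append((c,cv2.minAreaRect(c)))
    return out
def load(n): return np.load(f"pics/{n}.npy",allow_pickle=True).item()
E
python3 - <<'E'
from h import *
S={n:load(n+"0") for n in("scene","top")}
for n,s in S.items():
    x0,x1,y0,y1=(130,360,125,265) if n=="top" else (215,425,180,330)
    g=s["img"].min(2); m=np.zeros_like(g);m[y0:y1,x0:x1]=g[y0:y1,x0:x1]>(190 if n=="top" else 180)
    for c,r in comps(m,8): 
        M=cv2.moments(c); print(n,"white",np.round([M["m10"]/M["m00"],M["m01"]/M["m00"]],1),np.round(r[0],1),np.round(r[1],1),round(r[2]),M["m00"])
    hsv=cv2.cvtColor(s["img"],cv2.COLOR_BGR2HSV);
    m=np.zeros_like(g);m[y0:y1,x0:x1]=(hsv[y0:y1,x0:x1,1]<60)
    for c,r in comps(m,400):
        p=cv2.approxPolyDP(cv2.convexHull(c),3,True)[:,0]; print(n,"grey",cv2.contourArea(c),p.tolist())
    red=(hsv[...,1]>200)&(s["img"][...,2]>170)&(s["img"][...,1]<60);r2=np.zeros_like(g);r2[y0:y1,x0:x1]=red[y0:y1,x0:x1]
    for c,r in comps(r2,15): print(n,"red",r,cv2.boundingRect(c))
E
```

```text
scene white [282.  269.5] [282. 270.] [6. 4.] 90 15.0
scene white [293.9 269.9] [294.3 269.4] [5.1 6.5] 14 17.5
scene white [280.1 262.1] [279.3 261.7] [6.3 9.8] 79 38.5
scene white [236.9 265.4] [236.1 265.4] [13.9 24.9] 82 214.5
scene white [277.1 247.7] [277.5 247. ] [4. 5.] 90 10.5
scene white [261.2 239.3] [261.  239.5] [3. 4.] 90 9.5
scene white [396.3 249.3] [396.3 249.4] [32.7 12. ] 60 316.0
scene white [289.8 235. ] [289.8 234.9] [6.6 2.8] 72 13.5
scene white [244.5 236.1] [244.7 235.7] [21.4 11.9] 77 207.0
scene white [270.8 228.4] [270. 230.] [12. 12.] 90 76.5
scene white [286.2 225.5] [286.1 225.3] [6.3 2.5] 72 10.0
scene white [298.4 229.7] [298.4 229.5] [21.4 11.1] 68 194.0
scene white [258.6 217.7] [259.5 217.5] [ 9. 35.] 90 172.5
scene white [301.7 212.6] [301.1 211.2] [ 9.  31.4] 83 151.0
scene white [369.  214.5] [368.8 214.6] [29.9 10.3] 49 239.5
scene grey 2664.5 [[351, 276], [370, 266], [394, 269], [414, 285], [414, 303], [402, 314], [375, 317], [350, 298]]
scene grey 426.5 [[384, 237], [396, 237], [408, 264], [395, 264]]
scene grey 8821.5 [[309, 204], [317, 211]
[... 422 characters left out ...]
2.1 216.2] [32.4 12.1] 81 351.5
top white [316.9 200.1] [317. 200.] [4. 4.] 90 14.5
top white [298.9 195.9] [296. 198.] [21.3 21.4] 41 138.5
top white [311.  187.9] [310.9 187.6] [13.3  3. ] 81 26.0
top white [194.3 187.9] [194.3 187.8] [36.2 12.6] 87 410.0
top white [302.  174.3] [302.1 174.4] [15.1 72.6] 83 443.0
top white [295.1 147.3] [296.1 146.7] [12.5 13.8] 84 88.5
top white [339.5 145.9] [340.2 145.8] [16.7 20.8] 83 219.0
top grey 465.5 [[207, 225], [216, 260], [204, 263], [196, 228]]
top grey 443.5 [[198, 169], [202, 204], [190, 206], [188, 170]]
top grey 7664.5 [[349, 137], [346, 235], [271, 245], [258, 147], [295, 139]]
top red ((301.5, 161.0), (18.0, 7.0), 90.0) (298, 152, 8, 19)
```

```bash
cat >> h.py <<'E'
def fix():
    t=load("top0");P=np.array([onz(t,u,.015) for u in((332.1,216.1),(306.1,219.9),(280.,223.6))])
    y=P[2]-P[0];yaw=np.arctan2(-y[0],y[1]);c,s_=np.cos(yaw),np.sin(yaw);Rm=np.array([[c,-s_,0],[s_,c,0],[0,0,1]])
    L=np.array([[-.125,-.085,.015],[-.125,0,.015],[-.125,.085,.015]]);o=(P-L@Rm.T).mean(0);o[2]=0
    return Rm,o,yaw,P
E
python3 - <<'E'
from h import *
T,C=load("top0"),load("scene0");np.set_printoptions(precision=4,suppress=True)
Rm,o,yaw,P=fix();print("yaw",yaw,"o",o,P,np.linalg.norm(P[2]-P[0]))
for n,a,b in(("rest0",(332.1,216.1),(244.5,236.1)),("rest2",(280,223.6),(298.4,229.7)),("barN",(205.5,244.2),(369,214.5)),("barF",(194.3,187.9),(396.3,249.3)),("brkt",(339.5,145.9),(236.9,265.4)),("dowelFR",(316.9,200.1),(261.2,239.3)),("handletip",(302,154),(283,194)),("pintip",(297,144),(289,252.5)),("flange1",(297,100.5),(293.5,297.5)),("flange2",(228,104.5),(382.5,288))):
    p,e=tri(T,a,C,b);print(n,p,"err",round(e,4),"fix",Rm.T@(p-o))
for q in((349,137),(346,235),(271,245),(258,147)):print("corner",Rm.T@(onz(T,q,.010)-o))
for n,q,z in(("bracket",(340,145.9),.08),("pintip",(297,144),.113),("block",(295.7,146.7),.055),("dow",(322.1,234.9),.036),("dow",(295.5,238.6),.036)):
    print(n,Rm.T@(onz(T,q,z)-o))
g=T["img"].min(2)
for q in((205.5,244.2),(194.3,187.9)):
    m=np.zeros_like(g);x,y=map(int,q);m[y-24:y+24,x-14:x+14]=g[y-24:y+24,x-14:x+14]>190
    c=max(comps(m,50),key=lambda k:cv2.contourArea(k[0]))[0]
    W=np.array([onz(T,p,.016)[:2] for p in c[:,0].astype(float)],np.float32);r=cv2.minAreaRect(W)
    bx=cv2.boxPoints(r);e=[bx[1]-bx[0],bx[2]-bx[1]];l=max(e,key=np.linalg.norm);print("bar",r,"ang",np.arctan2(l[1],l[0]),"mom",onz(T,q,.016))
s=get_state();print(R.from_quat(s["eef_rot"]).as_matrix())
E
```

```text
yaw 0.11471733110986272 o [ 0.58   -0.0261  0.    ] [[ 0.4656 -0.1252  0.015 ]
 [ 0.4557 -0.0405  0.015 ]
 [ 0.4461  0.0445  0.015 ]] 0.1707420601813133
rest0 [ 0.4659 -0.1258  0.0121] err 0.0005 fix [-0.1247 -0.086   0.0121]
rest2 [0.4465 0.0445 0.0107] err 0.0 fix [-0.1245  0.0854  0.0107]
barN [0.3863 0.288  0.0122] err 0.0007 fix [-0.1564  0.3342  0.0122]
barF [0.5727 0.3241 0.0113] err 0.0004 fix [0.0329 0.3487 0.0113]
brkt [ 0.6799 -0.1511  0.0788] err 0.0015 fix [ 0.085  -0.1357  0.0788]
dowelFR [ 0.5165 -0.0769  0.0349] err 0.0011 fix [-0.0689 -0.0432  0.0349]
handletip [ 0.6108 -0.0243  0.2509] err 0.0006 fix [ 0.0309 -0.0017  0.2509]
pintip [ 0.6804 -0.0151  0.1126] err 0.0019 fix [ 0.101  -0.0006  0.1126]
flange1 [ 0.8269 -0.0205  0.0933] err 0.0012 fix [ 0.246  -0.0227  0.0933]
flange2 [0.82   0.1985 0.0973] err 0.0042 fix [0.2642 0.1957 0.0973]
corner [ 0.1293 -0.1827  0.01  ]
corner [-0.1917 -0.1208  0.01  ]
corner [-0.1892  0.1241  0.01  ]
corner [0.1397 0.1219 0.01  ]
bracket [ 0.0845 -0.1362  0.08  ]
pintip [ 0.1007 -0.0015  0.113 ]
block [0.1095 0.0002 0.055 ]
dow [-0.1817 -0.042   0.036 ]
dow [-0.1813  0.0432  0.036 ]
bar ((0.38666287064552307, 0.28700169920921326), (0.12116123735904694, 0.04143043980002403), 12.38475513458252) ang 0.21615493 mom [0.3861 0.2869 0.016 ]
bar ((0.5727300047874451, 0.3228317201137543), (0.12097039073705673, 0.04146146401762962), 3.3040530681610107) ang 0.057666533 mom [0.5718 0.3228 0.016 ]
[[-0.9455  0.3256 -0.0004]
 [ 0.3256  0.9455 -0.0016]
 [-0.0001 -0.0016 -1.    ]]
```

```bash
cat >> h.py <<'E'
def go(p,a,ref=None):
    s=get_state();A=R.from_quat(s["eef_rot"]).as_matrix();c,q=np.cos(a),np.sin(a)
    B=np.array([[c,q,0],[q,-c,0],[0,0,-1.]])
    t=np.array(s["tool_pos"]);print("d",np.round(A.T@(np.array(p)-t)/.3,4),"turn",np.round(R.from_matrix(A.T@B).as_rotvec()/np.pi,4),"dist",np.round(np.linalg.norm(p-t),3))
def F(x,y,z):
    Rm,o,yaw,_=fix();return Rm@np.array([x,y,z])+o
YF=np.pi+.1147
E
python3 - <<'E'
from h import *
T=load("top0")
print(onz(T,(174,248),.02),onz(T,(104,220),.03))
go([.3865,.287,.10],np.pi+.216)
E
```

```text
[0.37655788 0.38785654 0.02      ] [0.47273824 0.61229909 0.03      ]
d [-0.9063 -0.7567  0.4613] turn [-5.000e-04 -1.000e-04 -1.743e-01] dist 0.38
```

>>> send_rows([
  [[-0.25,-0.2,0.05],[0,0,-0.05]],
  [[-0.6,-0.5,0.25],[0,0,-0.11]],
  [[-0.906,-0.757,0.461],[0,0,-0.174]],
  [[-0.906,-0.757,0.461],[0,0,-0.174]],
  [[-0.906,-0.757,0.461],[0,0,-0.174]],
  [[-0.906,-0.757,0.461],[0,0,-0.174]],
  [[-0.906,-0.757,0.461],[0,0,-0.174]],
  [[-0.906,-0.757,0.461],[0,0,-0.174]],
  [[-0.906,-0.757,0.461],[0,0,-0.174]],
  [[-0.906,-0.757,0.461],[0,0,-0.174]],
  [[-0.906,-0.757,0.461],[0,0,-0.174]],
  [[-0.906,-0.757,0.461],[0,0,-0.174]],
], fingers=0.75)

```text
clock: 1.6
tool_pos: [0.3865, 0.2881, 0.1006]
eef_rot: [-0.108, 0.994, 0.0, 0.0]
contact_force: [-0.4, -1.1, -0.1]
opening: 0.756
finger_force: 0.0
```

Run:
```python
from h import *
go([.3865,.287,.004],np.pi+.216)
s=snapshot("top");g=s["img"].min(2)
np.save("pics/t1.npy",s,allow_pickle=True)
m=np.zeros_like(g);m[160:270,150:240]=g[160:270,150:240]>190
for c,r in comps(m,60): print(r)
```

```text
d [ 0.0007 -0.0037  0.322 ] turn [ 0.0001  0.0001 -0.0001] dist 0.097
((194.2810516357422, 187.777587890625), (36.114044189453125, 12.566512107849121), 86.633544921875)
```

>>> send_rows([
  [[0,-0.004,0.12],[0,0,0]],
  [[0,-0.004,0.22],[0,0,0]],
  [[0,-0.004,0.29],[0,0,0]],
  [[0,-0.004,0.322],[0,0,0]],
  [[0,-0.004,0.322],[0,0,0]],
  [[0,-0.004,0.322],[0,0,0]],
])

```text
clock: 2.4
tool_pos: [0.3872, 0.2867, 0.0045]
eef_rot: [-0.107, 0.994, 0.0, 0.0]
contact_force: [0.8, 0.6, -0.6]
opening: 0.751
finger_force: 0.0
```

>>> send_rows([
  [[0,0,0],[0,0,0]],
  [[0,0,0],[0,0,0]],
  [[0,0,0],[0,0,0]],
  [[0,0,0],[0,0,0]],
  [[0,0,0],[0,0,0]],
  [[0,0,-0.1],[0,0,0]],
  [[0,0,-0.2],[0,0,0]],
  [[0,0,-0.3],[0,0,0]],
  [[0,0,-0.3],[0,0,0]],
  [[0,0,-0.3],[0,0,0]],
], fingers=0.2, newtons=40)

```text
clock: 3.65
tool_pos: [0.3864, 0.2858, 0.0927]
eef_rot: [-0.107, 0.994, -0.001, -0.001]
contact_force: [-0.6, 0.3, -4.5]
opening: 0.445
finger_force: 40.0
```

Run:
```python
from h import *
p=F(-.125,.085,.1);print(p);go(p,YF)
```

```text
[0.44604615 0.04404156 0.1       ]
d [-0.0226 -0.8299 -0.0235] turn [-0.0004 -0.0005  0.0318] dist 0.249
```

>>> send_rows([
  [[0,-0.15,0],[0,0,0.008]],
  [[-0.01,-0.35,0],[0,0,0.016]],
  [[-0.02,-0.55,-0.02],[0,0,0.025]],
  [[-0.023,-0.72,-0.024],[0,0,0.032]],
  [[-0.023,-0.83,-0.024],[0,0,0.032]],
  [[-0.023,-0.83,-0.024],[0,0,0.032]],
  [[-0.023,-0.83,-0.024],[0,0,0.032]],
  [[-0.023,-0.83,-0.024],[0,0,0.032]],
])

```text
clock: 4.65
tool_pos: [0.4462, 0.0463, 0.1005]
eef_rot: [-0.058, 0.998, 0.0, -0.0]
contact_force: [-0.3, -0.1, -4.7]
opening: 0.448
finger_force: 40.0
```

Run:
```python
from h import *
go(F(-.125,.085,.020),YF)
for n in("top","scene"):
    s=snapshot(n);np.save(f"pics/{n}2.npy",s,allow_pickle=True)
    if n=="scene":cv2.imwrite("pics/s2.png",cv2.resize(s["img"][150:300,220:420],None,fx=4,fy=4))
```

```text
d [ 0.0013 -0.0076  0.2685] turn [ 0.0003 -0.0003  0.0007] dist 0.081
```

View pics/s2.png

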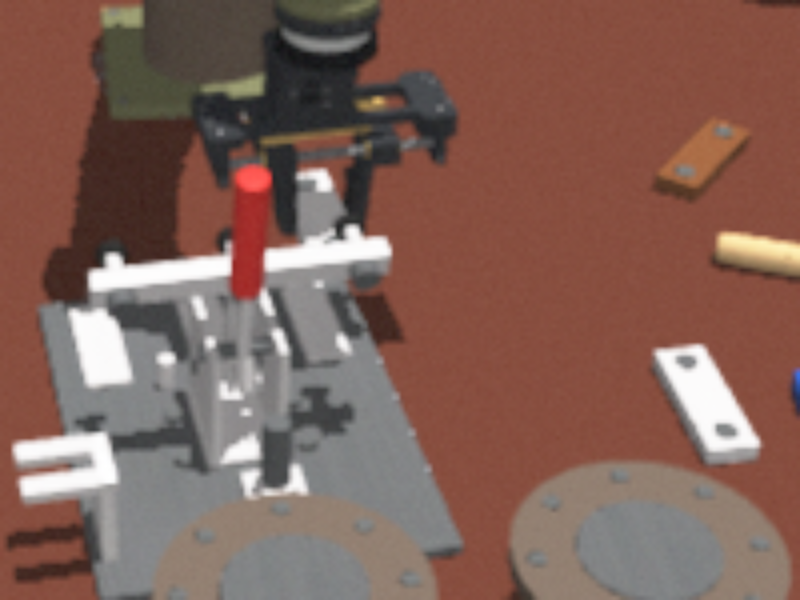

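The bar is held level between the fingers above the left-hand rest (crop px ~(320,200)). Lower it and release.

>>> send_rows([
  [[0.001,-0.007,0.1],[0,0,0]],
  [[0.001,-0.007,0.18],[0,0,0]],
  [[0.001,-0.007,0.24],[0,0,0]],
  [[0.001,-0.007,0.268],[0,0,0]],
  [[0.001,-0.007,0.268],[0,0,0]],
  [[0.001,-0.007,0.268],[0,0,0]],
])

```text
clock: 5.5
tool_pos: [0.4466, 0.0435, 0.0204]
eef_rot: [-0.058, 0.998, 0.0, -0.0]
contact_force: [0.5, -0.2, -5.0]
opening: 0.449
finger_force: 40.0
```

Run:
```python
from h import *
go(F(-.125,.085,.019),YF)
print(get_state()["contact_force"])
```

```text
d [0.0017 0.002  0.0047] turn [ 0.0002 -0.      0.0007] dist 0.002
[ 0.46235816 -0.22268281 -4.96785521]
```

>>> send_rows([
  [[0,0.001,0.003],[0,0,0]],
  [[0,0.001,0.005],[0,0,0]],
  [[0,0.001,0.005],[0,0,0]],
])

```text
clock: 5.88
tool_pos: [0.4467, 0.0431, 0.0192]
eef_rot: [-0.057, 0.998, 0.0, 0.0]
contact_force: [-0.7, 0.5, -4.6]
opening: 0.448
finger_force: 40.0
```

>>> send_rows([
  [[0,0,0],[0,0,0]],
  [[0,0,0],[0,0,0]],
  [[0,0,0],[0,0,0]],
  [[0,0,-0.05],[0,0,0]],
  [[0,0,-0.15],[0,0,0]],
  [[0,0,-0.3],[0,0,0]],
  [[0,0,-0.4],[0,0,0]],
  [[0,0,-0.4],[0,0,0]],
], fingers=0.65)

```text
clock: 6.88
tool_pos: [0.4476, 0.0428, 0.1407]
eef_rot: [-0.057, 0.998, 0.0, 0.002]
contact_force: [-0.0, 0.5, 0.1]
opening: 0.651
finger_force: 0.0
```

Run:
```python
from h import *
go([.5725,.323,.1],np.pi+.058)
```

```text
d [-0.5184  0.8809  0.1384] turn [0.0002 0.0013 0.0175] dist 0.309
```

>>> send_rows([
  [[0,0.2,0],[0,0,0]],
  [[0,0.4,0],[0,0,0]],
  [[0,0.6,0],[0,0,0]],
  [[-0.15,0.75,0.05],[0,0,0.01]],
  [[-0.3,0.88,0.1],[0,0,0.0175]],
  [[-0.518,0.881,0.138],[0,0.001,0.0175]],
  [[-0.518,0.881,0.138],[0,0.001,0.0175]],
  [[-0.518,0.881,0.138],[0,0.001,0.0175]],
  [[-0.518,0.881,0.138],[0,0.001,0.0175]],
  [[-0.518,0.881,0.138],[0,0.001,0.0175]],
], fingers=0.75)

```text
clock: 8.12
tool_pos: [0.5697, 0.3232, 0.0981]
eef_rot: [-0.03, 1.0, -0.0, -0.002]
contact_force: [0.0, 0.1, -0.1]
opening: 0.75
finger_force: 0.0
```

Run:
```python
from h import *
go([.5725,.323,.004],np.pi+.058)
s=snapshot("top");np.save("pics/t3.npy",s,allow_pickle=True);g=s["img"].min(2)
m=np.zeros_like(g);m[125:265,150:360]=g[125:265,150:360]>190
for c,r in comps(m,30): print(np.round(r[0],1),np.round(r[1],1))
cv2.imwrite("pics/t3.png",cv2.resize(s["img"][125:265,150:360],None,fx=3.8,fy=3.8))
```

```text
d [-0.0102 -0.0012  0.3137] turn [-0.0001 -0.0011  0.0009] dist 0.094
[308.4 219.2] [32.9 11.4]
[332.1 216.1] [32.2 12.1]
[194. 202.] [ 8. 10.]
[300.6 196. ] [19.2 22.6]
[304.5 173.7] [14.6 67.7]
[296.1 146.7] [12.5 13.8]
[340.2 145.8] [16.6 20.8]
```

View pics/t3.png

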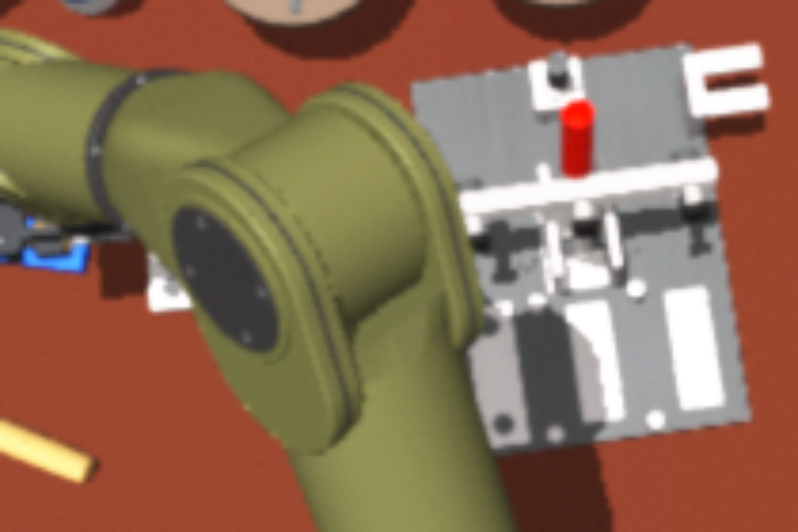

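>>> send_rows([
  [[-0.01,-0.001,0.1],[0,-0.001,0.001]],
  [[-0.01,-0.001,0.2],[0,-0.001,0.001]],
  [[-0.01,-0.001,0.28],[0,-0.001,0.001]],
  [[-0.01,-0.001,0.313],[0,-0.001,0.001]],
  [[-0.01,-0.001,0.313],[0,-0.001,0.001]],
  [[-0.01,-0.001,0.313],[0,-0.001,0.001]],
])

```text
clock: 8.93
tool_pos: [0.5741, 0.3237, 0.0049]
eef_rot: [-0.028, 1.0, 0.001, 0.001]
contact_force: [-0.1, -0.1, 0.1]
opening: 0.749
finger_force: 0.0
```

>>> send_rows([
  [[0,0,0],[0,0,0]],
  [[0,0,0],[0,0,0]],
  [[0,0,0],[0,0,0]],
  [[0,0,0],[0,0,0]],
  [[0,0,0],[0,0,0]],
  [[0,0,-0.1],[0,0,0]],
  [[0,0,-0.25],[0,0,0]],
  [[0,0,-0.4],[0,0,0]],
  [[0,0,-0.4],[0,0,0]],
  [[0,0,-0.4],[0,0,0]],
], fingers=0.2)

```text
clock: 10.18
tool_pos: [0.5727, 0.3217, 0.122]
eef_rot: [-0.028, 1.0, -0.001, -0.001]
contact_force: [-1.1, -0.2, -4.1]
opening: 0.448
finger_force: 40.0
```

Run:
```python
from h import *
go(F(-.125,.3,.15),YF)
go(F(-.125,-.085,.1),YF)
```

```text
d [ 0.5155 -0.185  -0.0916] turn [-0.0008 -0.0008 -0.0186] dist 0.167
d [ 0.44   -1.4657  0.0782] turn [-0.0008 -0.0008 -0.0186] dist 0.46
```

>>> send_rows([
  [[0.15,0,-0.08],[0,0,-0.006]],
  [[0.3,0,-0.09],[0,0,-0.012]],
  [[0.45,-0.1,-0.09],[0,0,-0.0186]],
  [[0.515,-0.185,-0.09],[-0.001,-0.001,-0.0186]],
  [[0.51,-0.35,-0.09],[-0.001,-0.001,-0.0186]],
  [[0.5,-0.55,-0.09],[-0.001,-0.001,-0.0186]],
  [[0.49,-0.75,-0.09],[-0.001,-0.001,-0.0186]],
  [[0.475,-0.93,-0.09],[-0.001,-0.001,-0.0186]],
  [[0.475,-0.93,-0.09],[-0.001,-0.001,-0.0186]],
  [[0.475,-0.93,-0.09],[-0.001,-0.001,-0.0186]],
])

```text
clock: 11.42
tool_pos: [0.4462, 0.0366, 0.1498]
eef_rot: [-0.057, 0.998, 0.002, 0.0]
contact_force: [0.0, 0.7, -3.9]
opening: 0.45
finger_force: 40.0
```

Run:
```python
from h import *
go(F(-.125,-.085,.07),YF)
```

```text
d [-0.0024 -0.5431  0.2637] turn [ 0.0013  0.0003 -0.0002] dist 0.181
```

>>> send_rows([
  [[0,-0.15,0],[0,0,0]],
  [[0,-0.35,0.05],[0,0,0]],
  [[-0.002,-0.5,0.15],[0.001,0,0]],
  [[-0.002,-0.54,0.263],[0.001,0,0]],
  [[-0.002,-0.54,0.263],[0.001,0,0]],
  [[-0.002,-0.54,0.263],[0.001,0,0]],
  [[-0.002,-0.54,0.263],[0.001,0,0]],
])

```text
clock: 12.3
tool_pos: [0.4673, -0.1223, 0.0726]
eef_rot: [-0.059, 0.998, 0.0, 0.003]
contact_force: [0.1, -0.5, -4.2]
opening: 0.449
finger_force: 40.0
```

Run:
```python
from h import *
go(F(-.125,-.085,.019),YF)
```

```text
d [ 0.0078 -0.0078  0.1788] turn [0.0002 0.0018 0.0009] dist 0.054
```

>>> send_rows([
  [[0.003,-0.008,0.03],[0,0.002,0.001]],
  [[0.003,-0.008,0.1],[0,0.002,0.001]],
  [[0.003,-0.008,0.15],[0,0.002,0.001]],
  [[0.003,-0.008,0.176],[0,0.002,0.001]],
  [[0.003,-0.008,0.179],[0,0.002,0.001]],
  [[0.003,-0.008,0.179],[0,0.002,0.001]],
  [[0.003,-0.008,0.179],[0,0.002,0.001]],
])

```text
clock: 13.18
tool_pos: [0.4658, -0.1265, 0.0187]
eef_rot: [-0.056, 0.998, -0.0, -0.001]
contact_force: [-2.2, -0.3, 5.8]
opening: 0.448
finger_force: 40.0
```

Run:
```python
from h import *
go(F(-.125,-.085,.0188),YF)
```

```text
d [ 0.0005  0.0055 -0.0005] turn [-0.0002 -0.0007 -0.0008] dist 0.002
```

Bar seated (upward reaction). Release and rise, then look.

>>> send_rows([
  [[0,0,0],[0,0,0]],
  [[0,0,0],[0,0,0]],
  [[0,0,0],[0,0,0]],
  [[0,0,-0.05],[0,0,0]],
  [[0,0,-0.15],[0,0,0]],
  [[0,0,-0.3],[0,0,0]],
  [[0,0,-0.5],[0,0,0]],
  [[0,-0.2,-0.7],[0,0,0]],
  [[0,-0.4,-0.8],[0,0,0]],
  [[0,-0.5,-0.8],[0,0,0]],
  [[0,-0.5,-0.8],[0,0,0]],
], fingers=0.65)

```text
clock: 14.55
tool_pos: [0.4829, -0.2809, 0.258]
eef_rot: [-0.051, 0.999, -0.002, -0.001]
contact_force: [-0.5, 0.7, 0.3]
opening: 0.648
finger_force: 0.0
```

Run:
```python
from h import *
s=snapshot("top");np.save("pics/t4.npy",s,allow_pickle=True)
cv2.imwrite("pics/t4.png",cv2.resize(s["img"][125:265,150:360],None,fx=3.8,fy=3.8))
c=snapshot("scene");np.save("pics/s4.npy",c,allow_pickle=True)
cv2.imwrite("pics/s4.png",cv2.resize(c["img"][150:300,215:415],None,fx=4,fy=4))
```

```text
(no output)
```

View pics/t4.png

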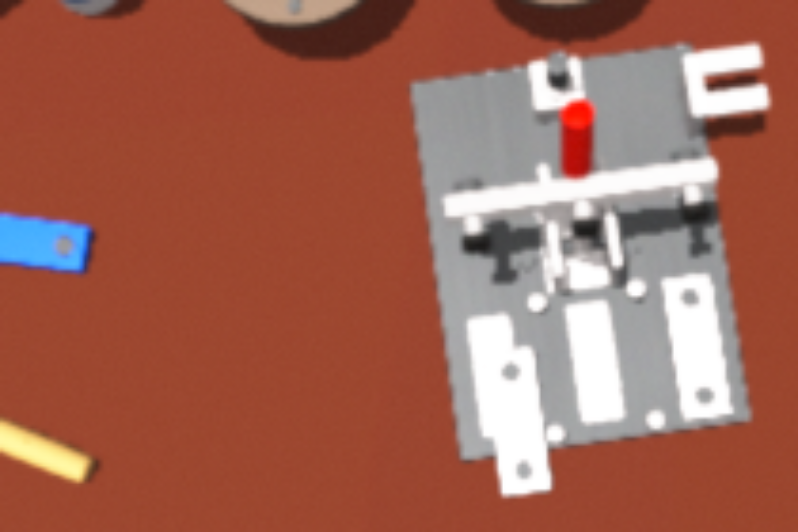

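View pics/s4.png

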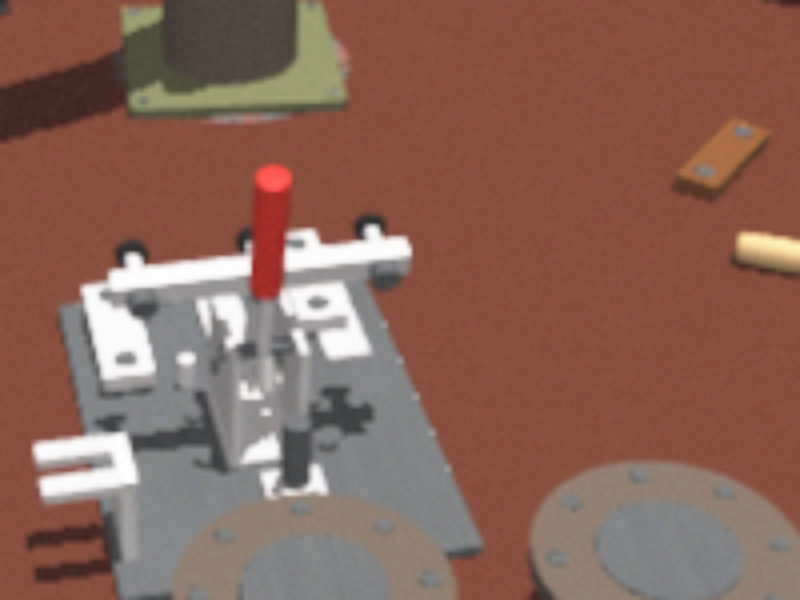

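Run:
```python
from h import *
np.set_printoptions(precision=4,suppress=True)
T,C=load("t4"),load("s4");Rm,o,yaw,P=fix()
f=lambda p:Rm.T@(p-o)
a,b=(284.5,222.6),(287.9,248.4)
A,B=onz(T,a,.031),onz(T,b,.031);d=A-B;print("left ctr",f((A+B)/2),(A+B)/2,"len",np.linalg.norm(d),"ang",np.arctan2(d[1],d[0])-yaw)
for u,v in((a,(294.5,225.75)),(b,(289.25,210))):p,e=tri(T,u,C,v);print(f(p),e)
k=lambda x,y:(150+x/3.8,125+y/3.8)
A,B=onz(T,k(690,297),.031),onz(T,k(706,396),.031);d=A-B;print("right ctr",f((A+B)/2),"len",np.linalg.norm(d),"ang",np.arctan2(d[1],d[0])-yaw)
p=F(-.12,.070,.1);
go(p,YF)
```

```text
left ctr [-0.1669  0.071   0.031 ] [0.4061 0.0254 0.031 ] len 0.08308872626930029 ang -0.012134333824134036
[-0.1248  0.0714  0.028 ] 0.0018512735734192004
[-0.208   0.0732  0.0322] 0.0033751728254054814
right ctr [-0.1273 -0.0883  0.031 ] len 0.08486217302970513 ang 0.002710196960405184
d [-0.0145  1.0212  0.5254] turn [ 0.0003 -0.0011 -0.0013] dist 0.345
```

Run:
```python
from h import *
p=F(-.158,.0715,.12);print(p);go(p,YF)
```

```text
[0.41480834 0.02685292 0.12      ]
d [0.1124 1.0258 0.4592] turn [ 0.0003 -0.0011 -0.0013] dist 0.339
```

>>> send_rows([
  [[0.1,0.1,0],[0,0,0]],
  [[0.112,0.28,0],[0,0,0]],
  [[0.112,0.46,0],[0,0,0]],
  [[0.112,0.64,0],[0,0,0]],
  [[0.112,0.82,0.1],[0,0,0]],
  [[0.112,1.0,0.2],[0,0,0]],
  [[0.112,1.0,0.38],[0,0,0]],
  [[0.112,1.0,0.459],[0,-0.001,-0.001]],
  [[0.112,1.0,0.459],[0,-0.001,-0.001]],
  [[0.112,1.0,0.459],[0,-0.001,-0.001]],
  [[0.112,1.0,0.459],[0,-0.001,-0.001]],
])

```text
clock: 16.02
tool_pos: [0.4166, 0.019, 0.1211]
eef_rot: [-0.057, 0.998, 0.0, 0.001]
contact_force: [-0.1, -0.3, 0.4]
opening: 0.651
finger_force: 0.0
```

Run:
```python
from h import *
p=F(-.158,.0715,.0195);go(p,YF)
```

```text
d [0.0035 0.0265 0.3387] turn [ 0.0001  0.0007 -0.0001] dist 0.102
```

>>> send_rows([
  [[0.003,0.026,0.05],[0,0,0]],
  [[0.003,0.026,0.15],[0,0,0]],
  [[0.003,0.026,0.25],[0,0,0]],
  [[0.003,0.026,0.31],[0,0.001,0]],
  [[0.003,0.026,0.338],[0,0.001,0]],
  [[0.003,0.026,0.338],[0,0.001,0]],
  [[0.003,0.026,0.338],[0,0.001,0]],
], fingers=0.62)

```text
clock: 16.9
tool_pos: [0.4147, 0.0263, 0.0196]
eef_rot: [-0.057, 0.998, -0.0, -0.001]
contact_force: [-1.0, -0.3, 0.1]
opening: 0.622
finger_force: 0.0
```

>>> send_rows([
  [[0,0,0],[0,0,0]],
  [[0,0,0],[0,0,0]],
  [[0,0,0],[0,0,0]],
  [[0,0,0],[0,0,0]],
  [[0,0,-0.03],[0,0,0]],
  [[0,0,-0.08],[0,0,0]],
  [[0,0,-0.12],[0,0,0]],
  [[0,0,-0.12],[0,0,0]],
  [[0,0,-0.12],[0,0,0]],
], fingers=0.2)

```text
clock: 18.02
tool_pos: [0.4142, 0.0265, 0.0543]
eef_rot: [-0.057, 0.998, -0.0, -0.002]
contact_force: [-0.1, -0.1, -4.9]
opening: 0.449
finger_force: 40.0
```

Run:
```python
from h import *
p=F(-.117,.085,.055);go(p,YF)
```

```text
d [-0.1387  0.0459 -0.0028] turn [-0.0001 -0.0012  0.0001] dist 0.044
```

>>> send_rows([
  [[-0.07,0.02,0],[0,-0.001,0]],
  [[-0.138,0.046,0],[0,-0.001,0]],
  [[-0.138,0.046,0],[0,-0.001,0]],
  [[-0.138,0.046,0.04],[0,-0.001,0]],
  [[-0.138,0.046,0.09],[0,-0.001,0]],
  [[-0.138,0.046,0.114],[0,-0.001,0]],
  [[-0.138,0.046,0.114],[0,-0.001,0]],
  [[-0.138,0.046,0.114],[0,-0.001,0]],
])

```text
clock: 19.02
tool_pos: [0.453, 0.0444, 0.0201]
eef_rot: [-0.057, 0.998, -0.0, -0.001]
contact_force: [-0.5, -0.2, -5.6]
opening: 0.449
finger_force: 40.0
```

Run:
```python
from h import *
p=F(-.117,.085,.0188);go(p,YF)
```

```text
d [-0.0034  0.0013  0.0045] turn [-0.0002 -0.0004 -0.0001] dist 0.002
```

>>> send_rows([
  [[-0.003,0.001,0.003],[0,0,0]],
  [[-0.003,0.001,0.005],[0,0,0]],
  [[-0.003,0.001,0.005],[0,0,0]],
])

```text
clock: 19.4
tool_pos: [0.4546, 0.0452, 0.0193]
eef_rot: [-0.057, 0.998, -0.0, 0.0]
contact_force: [-1.0, 0.1, 2.8]
opening: 0.445
finger_force: 40.0
```

>>> send_rows([
  [[0,0,0],[0,0,0]],
  [[0,0,0],[0,0,0]],
  [[0,0,0],[0,0,0]],
  [[0,0,-0.05],[0,0,0]],
  [[0,0,-0.15],[0,0,0]],
  [[0,0,-0.3],[0,0,0]],
  [[0,0,-0.5],[0,0,0]],
  [[0,0.1,-0.7],[0,0,0]],
  [[0,0.2,-0.9],[0,0,0]],
  [[0,0.4,-0.95],[0,0,0]],
  [[0,0.6,-0.95],[0,0,0]],
  [[0,0.6,-0.95],[0,0,0]],
], fingers=0.65)

```text
clock: 20.9
tool_pos: [0.4324, 0.2299, 0.305]
eef_rot: [-0.062, 0.998, 0.002, 0.001]
contact_force: [-0.2, -0.5, -0.6]
opening: 0.647
finger_force: 0.0
```

Run:
```python
from h import *
s=snapshot("top");np.save("pics/t5.npy",s,allow_pickle=True)
cv2.imwrite("pics/t5.png",cv2.resize(s["img"][135:265,250:360],None,fx=4,fy=4))
go(F(.05,.17,.30),YF);go(F(.11,0,.30),YF)
```

```text
d [-0.5551 -0.3298  0.0136] turn [0.0003 0.0001 0.0017] dist 0.194
d [-0.752  -0.8975  0.0131] turn [0.0003 0.0001 0.0017] dist 0.351
```

View pics/t5.png

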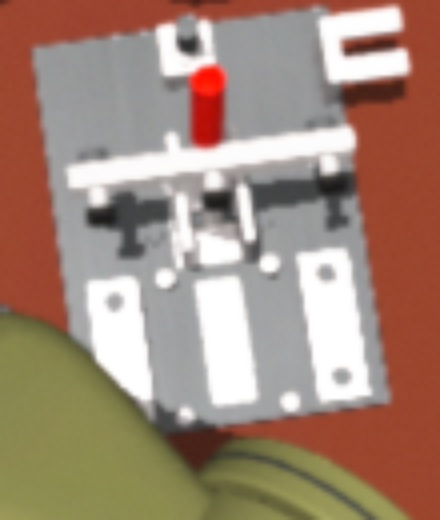

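Run:
```python
from h import *
T=load("t5");Rm,o,y,P=fix()
for q in((115,301),(326,272),(342,376)):print(Rm.T@(onz(T,(250+q[0]/4,135+q[1]/4),.031)-o))
```

```text
[-0.08320491  0.08317349  0.031     ]
[-0.08430115 -0.08802015  0.031     ]
[-0.16890913 -0.08761419  0.031     ]
```

>>> send_rows([
  [[-0.15,0,0],[0,0,0]],
  [[-0.3,0,0],[0,0,0]],
  [[-0.45,-0.15,0.01],[0,0,0]],
  [[-0.56,-0.33,0.013],[0,0,0.001]],
  [[-0.65,-0.5,0.013],[0,0,0.002]],
  [[-0.72,-0.65,0.013],[0,0,0.002]],
  [[-0.752,-0.8,0.013],[0,0,0.002]],
  [[-0.752,-0.897,0.013],[0,0,0.002]],
  [[-0.752,-0.897,0.013],[0,0,0.002]],
  [[-0.752,-0.897,0.013],[0,0,0.002]],
  [[-0.752,-0.897,0.013],[0,0,0.002]],
])

```text
clock: 22.32
tool_pos: [0.6885, -0.0156, 0.3001]
eef_rot: [-0.055, 0.998, 0.0, -0.0]
contact_force: [0.0, 0.5, 0.3]
opening: 0.648
finger_force: 0.0
```

Run:
```python
from h import *
go(F(.11,0,.13),YF)
for n in("top","scene"):
    s=snapshot(n);np.save(f"pics/{n}6.npy",s,allow_pickle=True)
t=load("top6");c=load("scene6")["img"][150:300,215:415]
a=t["img"][125:265,230:380]
cv2.imwrite("pics/c6.png",np.hstack([cv2.resize(a,(400,373)),cv2.resize(c,(400,300))[:300] if 0 else cv2.resize(c,(400,373))]))
```

```text
d [-0.0035  0.0064  0.5671] turn [ 0.0002 -0.0001 -0.0012] dist 0.17
```

View pics/c6.png

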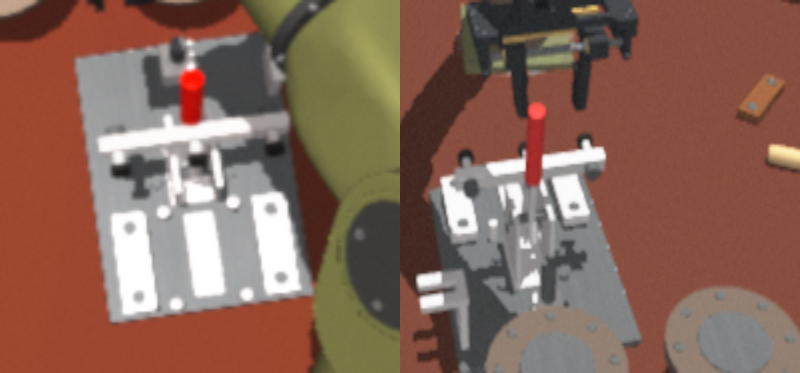

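>>> send_rows([
  [[-0.003,0.006,0.15],[0,0,-0.001]],
  [[-0.003,0.006,0.3],[0,0,-0.001]],
  [[-0.003,0.006,0.45],[0,0,-0.001]],
  [[-0.003,0.006,0.54],[0,0,-0.001]],
  [[-0.003,0.006,0.567],[0,0,-0.001]],
  [[-0.003,0.006,0.567],[0,0,-0.001]],
  [[-0.003,0.006,0.567],[0,0,-0.001]],
])

```text
clock: 23.3
tool_pos: [0.6907, -0.015, 0.1316]
eef_rot: [-0.056, 0.998, 0.0, 0.001]
contact_force: [-0.0, -0.3, 0.0]
opening: 0.646
finger_force: 0.0
```

Run:
```python
from h import *
go(F(.11,0,.071),YF)
```

```text
d [0.005  0.0056 0.2021] turn [ 0.      0.0009 -0.001 ] dist 0.061
```

>>> send_rows([
  [[0.003,0.004,0.05],[0,0.001,-0.001]],
  [[0.004,0.005,0.12],[0,0.001,-0.001]],
  [[0.004,0.005,0.18],[0,0.001,-0.001]],
  [[0.004,0.005,0.202],[0,0.001,-0.001]],
  [[0.004,0.005,0.202],[0,0.001,-0.001]],
  [[0.004,0.005,0.202],[0,0.001,-0.001]],
])

```text
clock: 24.05
tool_pos: [0.6889, -0.014, 0.0699]
eef_rot: [-0.057, 0.998, 0.0, -0.001]
contact_force: [-0.2, -0.0, 0.8]
opening: 0.647
finger_force: 0.0
```

>>> send_rows([
  [[0,0,0],[0,0,0]],
  [[0,0,0],[0,0,0]],
  [[0,0,0],[0,0,0]],
  [[0,0,0],[0,0,0]],
  [[0,0,0],[0,0,0]],
  [[0,0,0],[0,0,0]],
  [[0,0,0],[0,0,0]],
], fingers=0.05, newtons=30)

```text
clock: 24.92
tool_pos: [0.6884, -0.0144, 0.0694]
eef_rot: [-0.057, 0.998, -0.0, -0.001]
contact_force: [0.1, -0.5, 0.9]
opening: 0.216
finger_force: 30.0
```

Run:
```python
from h import *
go(F(.11,0,.071),YF); print(get_state()["moment"])
```

```text
d [-0.003   0.0026 -0.0052] turn [-0.0001 -0.0009 -0.0001] dist 0.002
[-0.16834883  0.05863    -0.03995616]
```

>>> send_rows([
  [[0,0,-0.03],[0,0,0]],
  [[0,0,-0.07],[0,0,0]],
  [[0,0,-0.12],[0,0,0]],
  [[0,0,-0.18],[0,0,0]],
  [[0,0,-0.24],[0,0,0]],
  [[0,0,-0.3],[0,0,0]],
  [[0,0,-0.3],[0,0,0]],
  [[0,0,-0.3],[0,0,0]],
])

```text
clock: 25.92
tool_pos: [0.6882, -0.0143, 0.1589]
eef_rot: [-0.057, 0.998, -0.0, -0.002]
contact_force: [-0.3, -0.5, -1.8]
opening: 0.218
finger_force: 30.0
```

Run:
```python
from h import *
go(F(.085,-.1285,.158),YF)
for n in("top","scene"):
    s=snapshot(n);np.save(f"pics/{n}7.npy",s,allow_pickle=True)
t=load("top7");c=load("scene7")["img"][150:300,215:415]
a=t["img"][125:265,230:380]
cv2.imwrite("pics/c7.png",np.hstack([cv2.resize(a,(300,280)),cv2.resize(c,(373,280))]))
```

```text
d [ 0.0797 -0.4259  0.0035] turn [-0.0001 -0.0013 -0.    ] dist 0.13
```

View pics/c7.png

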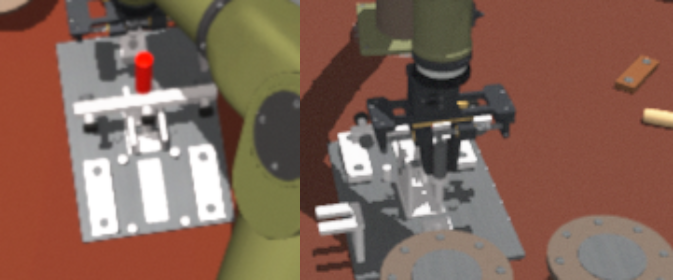

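>>> send_rows([
  [[0,-0.1,0],[0,-0.001,0]],
  [[0,-0.2,0],[0,-0.001,0]],
  [[0,-0.3,0],[0,-0.001,0]],
  [[0,-0.4,0],[0,-0.001,0]],
  [[0,-0.426,0],[0,-0.001,0]],
  [[0.04,-0.426,0.003],[0,-0.001,0]],
  [[0.08,-0.426,0.003],[0,-0.001,0]],
  [[0.08,-0.426,0.003],[0,-0.001,0]],
  [[0.08,-0.426,0.003],[0,-0.001,0]],
  [[0.08,-0.426,0.003],[0,-0.001,0]],
])

```text
clock: 27.28
tool_pos: [0.6799, -0.1432, 0.1585]
eef_rot: [-0.058, 0.998, 0.0, 0.0]
contact_force: [-0.4, 0.2, -1.8]
opening: 0.219
finger_force: 30.0
```

Run:
```python
from h import *
go(F(.085,-.1285,.155),YF);go(F(.085,-.130,.095),YF)
s=snapshot("scene");np.save("pics/scene8.npy",s,allow_pickle=True)
cv2.imwrite("pics/c8.png",cv2.resize(s["img"][200:310,200:320],None,fx=5,fy=5,interpolation=cv2.INTER_CUBIC))
```

```text
d [ 0.0029 -0.0026  0.0116] turn [0.0001 0.0002 0.0002] dist 0.004
d [ 0.003  -0.0076  0.2116] turn [0.0001 0.0002 0.0002] dist 0.064
```

View pics/c8.png

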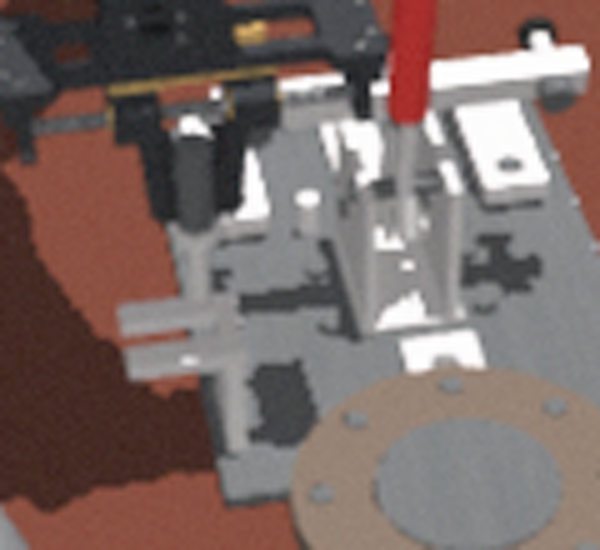

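>>> send_rows([
  [[0.004,-0.008,0.02],[0,0,0]],
  [[0.004,-0.008,0.05],[0,0,0]],
  [[0.004,-0.008,0.06],[0,0,0]],
  [[0.004,-0.008,0.08],[0,0,0]],
  [[0.004,-0.008,0.1],[0,0,0]],
  [[0.004,-0.008,0.11],[0,0,0]],
  [[0.004,-0.008,0.11],[0,0,0]],
])

```text
clock: 28.2
tool_pos: [0.6784, -0.1463, 0.1252]
eef_rot: [-0.057, 0.998, 0.0, -0.0]
contact_force: [0.1, 0.6, -0.9]
opening: 0.215
finger_force: 30.0
```

Run:
```python
from h import *
go(F(.0843,-.130,.098),YF)
s=snapshot("scene");np.save("pics/scene9.npy",s,allow_pickle=True)
cv2.imwrite("pics/c9.png",cv2.resize(s["img"][220:290,205:275],None,fx=7,fy=7,interpolation=cv2.INTER_CUBIC))
```

```text
d [-0.0011  0.0024  0.0908] turn [ 0.     -0.0001 -0.    ] dist 0.027
```

View pics/c9.png

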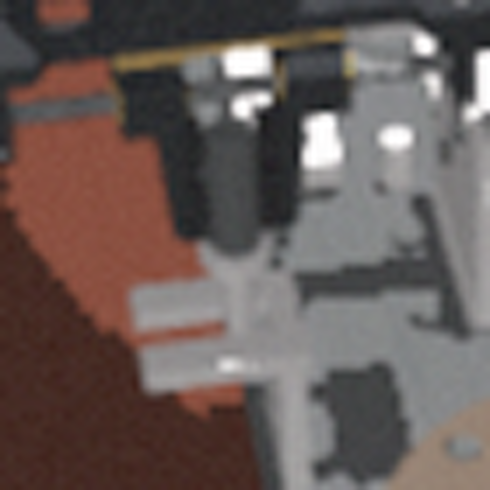

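>>> send_rows([
  [[-0.001,0.002,0.02],[0,0,0]],
  [[-0.001,0.002,0.04],[0,0,0]],
  [[-0.001,0.002,0.06],[0,0,0]],
  [[-0.001,0.002,0.08],[0,0,0]],
  [[-0.001,0.002,0.09],[0,0,0]],
  [[-0.001,0.002,0.09],[0,0,0]],
])

```text
clock: 29.0
tool_pos: [0.6786, -0.1457, 0.0982]
eef_rot: [-0.057, 0.998, -0.0, -0.0]
contact_force: [-0.1, -1.2, -1.8]
opening: 0.216
finger_force: 30.0
```

>>> send_rows([
  [[0,0,0.005],[0,0,0]],
  [[0,0,0.01],[0,0,0]],
  [[0,0,0.01],[0,0,0]],
  [[0,0,0.01],[0,0,0]],
])

```text
clock: 29.5
tool_pos: [0.6787, -0.1457, 0.0956]
eef_rot: [-0.057, 0.998, -0.0, 0.0]
contact_force: [-0.5, -0.4, -1.1]
opening: 0.216
finger_force: 30.0
```

>>> send_rows([
  [[0,0,0.003],[0,0,0]],
  [[0,0,0.004],[0,0,0]],
  [[0,0,0.004],[0,0,0]],
])

```text
clock: 29.88
tool_pos: [0.6788, -0.1458, 0.0945]
eef_rot: [-0.057, 0.998, -0.0, 0.0]
contact_force: [-0.3, 0.2, 0.1]
opening: 0.22
finger_force: 30.0
```

>>> send_rows([
  [[0,0,0],[0,0,0]],
  [[0,0,0],[0,0,0]],
  [[0,0,0],[0,0,0]],
  [[0,0,-0.03],[0,0,0]],
  [[0,0,-0.1],[0,0,0]],
  [[0,0,-0.2],[0,0,0]],
  [[0,0,-0.35],[0,0,0]],
  [[0,0,-0.5],[0,0,0]],
  [[0,0,-0.65],[0,0,0]],
  [[0,0,-0.65],[0,0,0]],
], fingers=0.45)

```text
clock: 31.12
tool_pos: [0.681, -0.1447, 0.2957]
eef_rot: [-0.057, 0.998, -0.0, 0.005]
contact_force: [-0.3, -0.5, -1.4]
opening: 0.455
finger_force: 0.0
```

Run:
```python
from h import *
s=snapshot("scene");np.save("pics/scene10.npy",s,allow_pickle=True);t=snapshot("top")
cv2.imwrite("pics/c10.png",np.hstack([cv2.resize(s["img"][190:300,200:320],(436,400),interpolation=cv2.INTER_CUBIC),cv2.resize(t["img"][125:265,250:365],(330,400))]))
T=load("scene10")
```

```text
(no output)
```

View pics/c10.png

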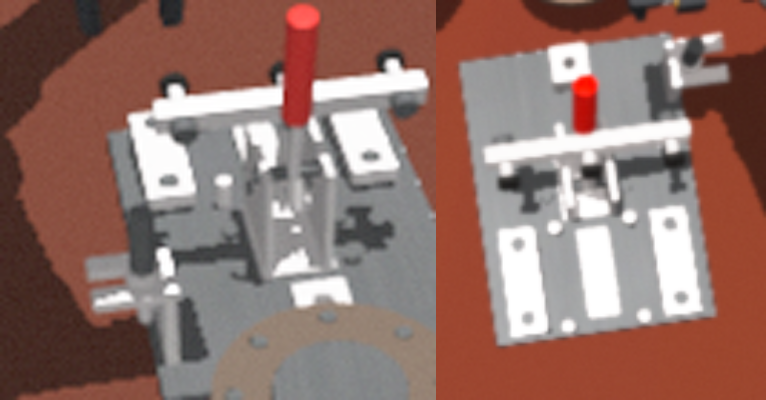

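Run:
```python
from h import *
go(F(.085,-.1285,.34),YF);go(F(-.03,0,.34),YF);go(F(-.03,0,.222),YF)
```

```text
d [-0.0022  0.0049 -0.1645] turn [-0.0002  0.0005  0.    ] dist 0.049
d [ 0.3811  0.4333 -0.1654] turn [-0.0002  0.0005  0.    ] dist 0.18
d [0.3817 0.4336 0.2279] turn [-0.0002  0.0005  0.    ] dist 0.186
```

>>> send_rows([
  [[0,0,-0.1],[0,0,0]],
  [[0,0,-0.165],[0,0,0]],
  [[0.1,0.1,-0.165],[0,0,0]],
  [[0.2,0.22,-0.165],[0,0,0]],
  [[0.3,0.34,-0.165],[0,0,0]],
  [[0.381,0.433,-0.165],[0,0,0]],
  [[0.381,0.433,-0.165],[0,0,0]],
  [[0.381,0.433,-0.1],[0,0,0]],
  [[0.381,0.433,0],[0,0,0]],
  [[0.381,0.433,0.1],[0,0,0]],
  [[0.381,0.433,0.2],[0,0,0]],
  [[0.381,0.433,0.22],[0,0,0]],
], fingers=0)

```text
clock: 32.72
tool_pos: [0.5492, -0.0311, 0.2208]
eef_rot: [-0.057, 0.998, -0.0, -0.002]
contact_force: [0.2, 0.5, -0.0]
opening: 0.007
finger_force: 0.0
```

>>> send_rows([
  [[0,0,0],[0,0,0]],
  [[0,0,0],[0,0,0]],
])

```text
clock: 32.98
tool_pos: [0.5511, -0.0297, 0.2243]
eef_rot: [-0.057, 0.998, -0.0, 0.001]
contact_force: [-0.5, -0.1, 1.0]
opening: 0.001
finger_force: 0.0
```

```bash
cat > p.py <<'E'
from h import *
import sys
s=get_state();A=R.from_quat(s["eef_rot"]).as_matrix();r=.132
Rm,o,y,_=fix();print("fix pos",np.round(Rm.T@(np.array(s["tool_pos"])-o),4),s["contact_force"].round(1),round(s["opening"],3))
for ph in np.arange(.2,1.66,.1):
    x=r*np.sin(ph)-.012*np.cos(ph)-.009;z=.09+r*np.cos(ph)+.012*np.sin(ph)
    print(round(ph-.18,2),np.round(A.T@(F(x,0,z)-s["tool_pos"])/.3,3))
go(s["tool_pos"],YF)
E
python3 p.py
```

```text
fix pos [-0.029  -0.0003  0.2243] [-0.5 -0.1  1. ] 0.001
0.02 [-0.115  0.001  0.009]
0.12 [-0.159  0.001  0.016]
0.22 [-0.201  0.001  0.027]
0.32 [-0.243  0.001  0.043]
0.42 [-0.282  0.001  0.062]
0.52 [-0.32   0.001  0.086]
0.62 [-0.354  0.001  0.113]
0.72 [-0.386  0.001  0.144]
0.82 [-0.415  0.001  0.177]
0.92 [-0.44   0.001  0.213]
1.02 [-0.462  0.001  0.252]
1.12 [-0.479  0.001  0.292]
1.22 [-0.493  0.001  0.334]
1.32 [-0.502  0.001  0.378]
1.42 [-0.507  0.001  0.422]
d [0. 0. 0.] turn [-0.      0.0007 -0.0001] dist 0.0
```

>>> send_rows([
  [[-0.06,0.001,0.003],[0,0,0]],
  [[-0.115,0.001,0.009],[0,0,0]],
  [[-0.159,0.001,0.016],[0,0,0]],
  [[-0.201,0.001,0.027],[0,0,0]],
  [[-0.243,0.001,0.043],[0,0,0]],
  [[-0.282,0.001,0.062],[0,0,0]],
  [[-0.32,0.001,0.086],[0,0,0]],
  [[-0.354,0.001,0.113],[0,0,0]],
  [[-0.354,0.001,0.113],[0,0,0]],
  [[-0.354,0.001,0.113],[0,0,0]],
])

```text
clock: 34.22
tool_pos: [0.6554, -0.0172, 0.1891]
eef_rot: [-0.057, 0.998, 0.0, -0.0]
contact_force: [0.1, -0.6, -0.2]
opening: 0.007
finger_force: 0.0
```

```bash
python3 p.py
python3 - <<'E'
from h import *
s=snapshot("scene");hsv=cv2.cvtColor(s["img"],cv2.COLOR_BGR2HSV)
m=np.zeros(hsv.shape[:2],np.uint8);m[170:310,250:330]=((hsv[...,1]>200)&(s["img"][...,2]>100)&(s["img"][...,1]<60))[170:310,250:330]
for c,r in comps(m,15):print(cv2.boundingRect(c),r)
M=np.linalg.inv(s["cam_to_world"])
for th in(.1,.5,.6,.7):
    ph=th+.18;q=M@np.r_[F(.165*np.sin(ph),0,.09+.165*np.cos(ph)),1];print(th,q[:2]/q[2]*s["fx"]+[s["cx"],s["cy"]])
E
```

```text
fix pos [0.076  0.0002 0.1891] [ 0.1 -0.6 -0.2] 0.007
0.02 [ 0.235 -0.001 -0.109]
0.12 [ 0.192 -0.001 -0.102]
0.22 [ 0.149 -0.001 -0.09 ]
0.32 [ 0.108 -0.001 -0.075]
0.42 [ 0.068 -0.001 -0.055]
0.52 [ 0.031 -0.001 -0.032]
0.62 [-0.004 -0.001 -0.005]
0.72 [-0.036 -0.001  0.026]
0.82 [-0.065 -0.001  0.059]
0.92 [-0.091 -0.001  0.095]
1.02 [-0.112 -0.001  0.134]
1.12 [-0.13  -0.001  0.174]
1.22 [-0.144 -0.001  0.216]
1.32 [-0.153 -0.001  0.259]
1.42 [-0.158 -0.001  0.303]
d [0. 0. 0.] turn [ 0.     -0.0002  0.0001] dist 0.0
0.1 [284.7761998  197.70814338]
0.5 [289.77753661 220.21980846]
0.6 [290.83230444 226.61759285]
0.7 [291.77579514 233.15834813]
```

```bash
cat > r.py <<'E'
from h import *
s=snapshot("scene");b,g,r_=[s["img"][...,i].astype(int) for i in range(3)]
m=np.zeros(b.shape,np.uint8);m[170:310,262:312]=((r_>130)&(g<75)&(r_-g>90))[170:310,262:312]
for c,r in comps(m,15):print(cv2.boundingRect(c))
E
python3 r.py
```

```text
(281, 232, 14, 8)
```

>>> send_rows([
  [[-0.036,-0.001,0.026],[0,0,0]],
  [[-0.065,-0.001,0.059],[0,0,0]],
  [[-0.091,-0.001,0.095],[0,0,0]],
  [[-0.112,-0.001,0.134],[0,0,0]],
  [[-0.13,-0.001,0.174],[0,0,0]],
  [[-0.144,-0.001,0.216],[0,0,0]],
  [[-0.153,-0.001,0.259],[0,0,0]],
  [[-0.158,-0.001,0.3],[0,0,0]],
  [[-0.158,-0.001,0.303],[0,0,0]],
  [[-0.158,-0.001,0.303],[0,0,0]],
  [[-0.158,-0.001,0.303],[0,0,0]],
])

```text
clock: 35.7
tool_pos: [0.7028, -0.0122, 0.099]
eef_rot: [-0.057, 0.998, -0.0, 0.0]
contact_force: [-2.3, 0.1, 6.8]
opening: 0.002
finger_force: 3.5
```

```bash
python3 p.py|sed -n '1p;14,20p'; python3 r.py
```

```text
fix pos [ 0.1236 -0.0002  0.099 ] [-2.3  0.1  6.8] 0.002
1.22 [ 0.015  0.001 -0.084]
1.32 [ 0.006  0.001 -0.041]
1.42 [0.001 0.001 0.003]
d [0. 0. 0.] turn [-0.0001  0.     -0.    ] dist 0.0
(286, 264, 10, 9)
```

>>> send_rows([
  [[0,0,0.004],[0,0,0]],
  [[0,0,0.007],[0,0,0]],
  [[0,0,0.007],[0,0,0]],
])

```text
clock: 36.12
tool_pos: [0.7029, -0.0122, 0.0987]
eef_rot: [-0.057, 0.998, -0.0, 0.0]
contact_force: [-5.1, -1.8, 16.2]
opening: 0.006
finger_force: 8.1
```

>>> send_rows([
  [[0,0,-0.05],[0,0,0]],
  [[0,0,-0.15],[0,0,0]],
  [[0,0,-0.3],[0,0,0]],
  [[0,0,-0.45],[0,0,0]],
  [[0,0,-0.6],[0,0,0]],
  [[0,0.15,-0.7],[0,0,0]],
  [[0,0.3,-0.7],[0,0,0]],
  [[0,0.45,-0.7],[0,0,0]],
  [[0,0.6,-0.7],[0,0,0]],
  [[0,0.6,-0.7],[0,0,0]],
  [[0,0.6,-0.7],[0,0,0]],
])

```text
clock: 37.5
tool_pos: [0.6826, 0.1659, 0.306]
eef_rot: [-0.057, 0.998, -0.001, 0.0]
contact_force: [0.1, -0.7, -0.1]
opening: 0.006
finger_force: 0.0
```

```bash
cat > v.py <<'E'
from h import *
np.set_printoptions(precision=4,suppress=True)
T=snapshot("top");C=snapshot("scene");Rm,o,_,_=fix();f=lambda p:Rm.T@(p-o)
for n,s in(("top",T),("scene",C)):
    b,g,r=[s["img"][...,i].astype(int) for i in range(3)];m=np.zeros(b.shape,np.uint8)
    ys,xs=(slice(130,200),slice(270,330)) if n=="top" else (slice(180,310),slice(262,315))
    m[ys,xs]=((r>110)&(g<80)&(r-g>80)&(r>2.2*g) & (b<80))[ys,xs]
    for c,rr in comps(m,20):print(n,"red",cv2.boundingRect(c),np.round(rr[1],1))
    M=np.linalg.inv(s["cam_to_world"])
    for th in(1.2,1.42):
        for L in(.06,.165):
            ph=th+.18;q=M@np.r_[F(L*np.sin(ph),0,.09+L*np.cos(ph)),1];print(n,th,L,q[:2]/q[2]*s["fx"]+[s["cx"],s["cy"]])
g=T["img"].min(2);m=np.zeros_like(g);m[195:265,255:350]=g[195:265,255:350]>180
for c,r in comps(m,60):print("white",f(onz(T,r[0],.031)),np.round(r[1],1))
cv2.imwrite("pics/fin.png",T["img"])
E
python3 v.py
```

```text
top red (313, 130, 17, 7) [ 6. 16.]
top 1.2 0.06 [298.4177 158.2245]
top 1.2 0.165 [293.648  123.9645]
top 1.42 0.06 [298.2673 158.9731]
top 1.42 0.165 [293.3782 126.995 ]
scene red (282, 250, 8, 23) [23.1  3. ]
scene 1.2 0.06 [285.2444 246.041 ]
scene 1.2 0.165 [294.4221 264.8161]
scene 1.42 0.06 [285.2736 250.0647]
scene 1.42 0.165 [294.3728 276.3529]
white [-0.1241  0.0993  0.031 ] [39.6  6.4]
```

>>> send_rows([
  [[0.1,0.2,0],[0,0,0]],
  [[0.2,0.4,0],[0,0,0]],
  [[0.3,0.6,0],[0,0,0]],
  [[0.4,0.8,0],[0,0,0]],
  [[0.5,1.0,0],[0,0,0]],
  [[0.5,1.0,0],[0,0,0]],
  [[0.5,1.0,0],[0,0,0]],
  [[0.5,1.0,0],[0,0,0]],
])

```text
clock: 38.6
tool_pos: [0.5013, 0.4451, 0.306]
eef_rot: [-0.055, 0.998, -0.001, 0.001]
contact_force: [0.8, -0.6, 0.1]
opening: 0.002
finger_force: 0.0
```

```bash
sed -i 's/>180$/>185/; s/slice(130,200),slice(270,330)/slice(118,175),slice(285,310)/' v.py; python3 v.py | grep -v "1.2 "
python3 - <<'E'
from h import *
np.set_printoptions(precision=4,suppress=True)
Rm,o,_,_=fix();f=lambda p:Rm.T@(p-o)
T=snapshot("top");C=snapshot("scene")
# hole marks: dark blobs inside bright bars, pads' view
g=T["img"].min(2)
for y0 in(.085,-.085):
    for x in np.arange(-.19,-.05,.01):
        M=np.linalg.inv(T["cam_to_world"]);row=[]
        for y in np.arange(y0-.03,y0+.031,.006):
            q=M@np.r_[F(x,y,.031),1];u=q[:2]/q[2]*T["fx"]+[T["cx"],T["cy"]];row.append(int(cv2.getRectSubPix(T["img"],(1,1),tuple(map(float,u)))[0,0].min()))
        print(round(x,3),row)
E
```

```text
top red (285, 126, 18, 33) [32.9 14.9]
top 1.42 0.06 [298.2673 158.9731]
top 1.42 0.165 [293.3782 126.995 ]
scene red (282, 250, 8, 23) [23.1  2.7]
scene 1.42 0.06 [285.2736 250.0647]
scene 1.42 0.165 [294.3728 276.3529]
white [-0.1598  0.0012  0.031 ] [11.7 12.3]
white [-0.1116 -0.0022  0.031 ] [40.9 70.5]
-0.19 [66, 67, 66, 67, 64, 66, 66, 65, 65, 67, 66]
-0.18 [95, 73, 128, 170, 172, 170, 168, 172, 170, 81, 71]
-0.17 [168, 156, 212, 181, 121, 73, 98, 167, 159, 79, 70]
-0.16 [169, 166, 239, 255, 224, 148, 153, 180, 160, 82, 93]
-0.15 [167, 163, 250, 255, 255, 255, 255, 255, 253, 176, 169]
-0.14 [97, 111, 235, 250, 238, 211, 240, 250, 254, 183, 169]
-0.13 [254, 254, 254, 253, 223, 141, 215, 254, 253, 176, 169]
-0.12 [254, 255, 254, 244, 162, 155, 167, 248, 252, 186, 169]
-0.11 [205, 200, 251, 255, 251, 241, 253, 255, 252, 182, 169]
-0.1 [163, 157, 249, 255, 255, 255, 255, 255, 254, 179, 169]
-0.09 [165, 153, 246, 255, 251, 220, 246, 255, 252, 179, 169]
-0.08 [163, 160, 249, 255, 198, 170, 210, 254, 254, 187, 169]
-0.07 [163, 168, 247, 255, 255, 255, 255, 255, 254, 176, 169]
-0.06 [1
[... 343 characters left out ...]
 255, 235, 163, 163]
-0.15 [158, 165, 252, 255, 255, 255, 255, 255, 251, 166, 165]
-0.14 [153, 156, 221, 214, 220, 205, 236, 250, 220, 93, 104]
-0.13 [169, 251, 252, 197, 155, 201, 253, 254, 254, 254, 254]
-0.12 [162, 245, 238, 150, 149, 160, 248, 255, 254, 254, 254]
-0.11 [159, 206, 249, 249, 243, 254, 255, 254, 253, 199, 191]
-0.1 [154, 181, 253, 255, 255, 255, 255, 255, 237, 157, 163]
-0.09 [156, 168, 251, 253, 215, 212, 252, 255, 249, 164, 159]
-0.08 [156, 188, 254, 253, 191, 166, 231, 255, 240, 157, 160]
-0.07 [155, 163, 247, 255, 255, 254, 255, 255, 238, 161, 162]
-0.06 [155, 153, 154, 156, 160, 159, 155, 159, 159, 159, 158]
-0.05 [155, 153, 153, 153, 155, 155, 156, 156, 156, 156, 157]
```

Run:
```python
from h import *
a=load("scene10");c=snapshot("scene");M=np.linalg.inv(c["cam_to_world"])
q=M@np.r_[F(.085,-.1285,.1),1];u,v=(q[:2]/q[2]*c["fx"]+[c["cx"],c["cy"]]).astype(int)
for s in(a,c):
    p=s["img"][v-16:v+14,u-10:u+10].max(2)<95;ys,xs=np.nonzero(p);print(u,v,p.sum(),xs.mean(),ys.mean(),ys.min(),ys.max())
```

```text
239 258 149 10.241610738255034 13.395973154362416 4 23
239 258 93 9.43010752688172 14.655913978494624 6 22
```

```bash
python3 -c "
from plant import *
print(finish_job())"
```

```text
the job is handed in; nothing more can be done
None
```

I handed the job in at about 39 s. Both bars present were centred on the outer rests (one was knocked aside and re-seated), the pin hangs in the parking slot, and the handle reads at its stop. The pads' pressing force was not measured, and no verdict came back.

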